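Close the bread-roll tubs and start the clockwork timer

TASK

The bread rolls are ready to rest: first put a lid on every tub standing on the worktop and press each lid down until it is fully home and level, with its sealing ring flush. Then wind the clockwork timer's brass key clockwise, turn by turn, until it is fully wound, and only after that press its red start button fully down. Leave the tubs upright and closed, and do not knock over or push about the other things on the worktop.

Things in the scene. Friction and masses are not known exactly. Their poses are not given: they have to be found in the camera images.
- tub_a_mouth (a point): Centre of the rim plane of an open round off-white tub of bread rolls: 104 mm across at the rim, 100 mm at the foot, 80 mm tall, mouth 88 mm across, 0.45 kg, loose on the worktop; z up. Three or four tubs are there; an absent one reads None. A red-brown sealing ring (101 mm outside, 89 mm inside) stands 6 mm proud of the rim.
- seal_a (a joint): How far the sealing ring of tub_a has been pressed down, in m: 0 standing 6 mm proud of the rim, 0.006 flush with the rim. It takes about 9 N to move and stays where it is left; the lid's own weight does not move it.
- lid_a_mid (a point): Half-way up a loose lid (0.12 kg, 56 mm tall, z up): white chamfered plug 80 mm across, 12 mm deep; green disc 108 mm across, 8 mm thick; white round knob 28 mm across, 36 mm tall. This point is 28 mm above the plug's bottom, 8 mm above the disc's top, 28 mm below the knob's top. Starts on its plug on the worktop. Any lid fits any tub; one may be spare. When home, this point is 16 mm above the rim plane.
- tub_b_mouth (a point): Centre of the rim plane of an open round off-white tub of bread rolls: 104 mm across at the rim, 100 mm at the foot, 80 mm tall, mouth 88 mm across, 0.45 kg, loose on the worktop; z up. Three or four tubs are there; an absent one reads None. A red-brown sealing ring (101 mm outside, 89 mm inside) stands 6 mm proud of the rim.
- seal_b (a joint): How far the sealing ring of tub_b has been pressed down, in m: 0 standing 6 mm proud of the rim, 0.006 flush with the rim. It takes about 9 N to move and stays where it is left; the lid's own weight does not move it.
- lid_b_mid (a point): Half-way up a loose lid (0.12 kg, 56 mm tall, z up): white chamfered plug 80 mm across, 12 mm deep; green disc 108 mm across, 8 mm thick; white round knob 28 mm across, 36 mm tall. This point is 28 mm above the plug's bottom, 8 mm above the disc's top, 28 mm below the knob's top. Starts on its plug on the worktop. Any lid fits any tub; one may be spare. When home, this point is 16 mm above the rim plane.
- tub_c_mouth (a point): Centre of the rim plane of an open round off-white tub of bread rolls: 104 mm across at the rim, 100 mm at the foot, 80 mm tall, mouth 88 mm across, 0.45 kg, loose on the worktop; z up. Three or four tubs are there; an absent one reads None. A red-brown sealing ring (101 mm outside, 89 mm inside) stands 6 mm proud of the rim.
- seal_c (a joint): How far the sealing ring of tub_c has been pressed down, in m: 0 standing 6 mm proud of the rim, 0.006 flush with the rim. It takes about 9 N to move and stays where it is left; the lid's own weight does not move it.
- lid_c_mid (a point): Half-way up a loose lid (0.12 kg, 56 mm tall, z up): white chamfered plug 80 mm across, 12 mm deep; green disc 108 mm across, 8 mm thick; white round knob 28 mm across, 36 mm tall. This point is 28 mm above the plug's bottom, 8 mm above the disc's top, 28 mm below the knob's top. Starts on its plug on the worktop. Any lid fits any tub; one may be spare. When home, this point is 16 mm above the rim plane.
- tub_d_mouth (a point): Centre of the rim plane of an open round off-white tub of bread rolls: 104 mm across at the rim, 100 mm at the foot, 80 mm tall, mouth 88 mm across, 0.45 kg, loose on the worktop; z up. Three or four tubs are there; an absent one reads None. A red-brown sealing ring (101 mm outside, 89 mm inside) stands 6 mm proud of the rim.
- seal_d (a joint): How far the sealing ring of tub_d has been pressed down, in m: 0 standing 6 mm proud of the rim, 0.006 flush with the rim. It takes about 9 N to move and stays where it is left; the lid's own weight does not move it.
- lid_d_mid (a point): Half-way up a loose lid (0.12 kg, 56 mm tall, z up): white chamfered plug 80 mm across, 12 mm deep; green disc 108 mm across, 8 mm thick; white round knob 28 mm across, 36 mm tall. This point is 28 mm above the plug's bottom, 8 mm above the disc's top, 28 mm below the knob's top. Starts on its plug on the worktop. Any lid fits any tub; one may be spare. When home, this point is 16 mm above the rim plane.
- timer: Clockwork timer fixed to the worktop, origin on the worktop below the key's axis. Cream case 45 mm tall, x -130 to +55 mm, y -55 to +55 mm. Steel drum on it, 94 mm across, top at 60 mm, carries the brass key; the red start button is 90 mm from the key towards -x. A red pointer on the key's foot, along the key's +x, sweeps a dial of 13 marks on the drum from the thick black mark (run down) clockwise to the green mark (fully wound).
- key_grip (a point): Point on the vertical axis of the brass winding key, 100 mm above the worktop. The wing is an upright plate 46 mm wide along this point's x, 12 mm thick along its y, from 75 to 115 mm above the worktop; the point turns with the key.
- key (a joint): Angle wound, rad: 0 run down, 6.0 fully wound, against its stop. Grows as the key turns clockwise seen from above. At 0 the wing lies along the timer's x axis. Sprung: turning takes about 0.11 N m (run down) to 0.19 N m (wound); a catch holds it wherever it is let go, so it can be released and taken again.
- start_top (a point): Centre of the top of the red start button, 36 mm across, 69 mm above the worktop when up; z up. It stands in a dark collar 48 mm across whose top is 57 mm above the worktop.
- start (a joint): Travel of the start button, in m: 0 up, 0.008 fully down. It takes about 5 N to move and stays where it is left.
- pepper_mill: dark wooden pepper mill, 48 mm across, 128 mm tall, standing near the middle of the worktop. Bystander. Origin at the centre of its underside.
- mug: blue mug, 80 mm across, 90 mm tall. Bystander. Origin at the centre of its underside.
- oil_bottle: green glass oil bottle, 64 mm across, 200 mm tall. Bystander. Origin at the centre of its underside.
- jam_jar: amber jar with red cap, 72 mm across, 100 mm tall. Bystander. Origin at the centre of its underside.
- spoon: wooden spoon, 240 mm long, lying flat close in front of the robot. Bystander.
- bowl: terracotta bowl, 100 mm across, 50 mm tall. Bystander. Origin at the centre of its underside.
Things that resemble listed ones, but are neither listed nor needed, are in the scene too. What is shaped like the part that bears lid_c_mid but purple is not meant.

How it is judged:
On the way, in this order (a step that is already met when the one before it is completed fails the run):
1. every tub present has a lid pressed home, level, its sealing ring flush (value of joint each of seal_a, seal_b, seal_c, seal_d above 0.0045 m and angle between each of tub_a_mouth, tub_b_mouth, tub_c_mouth, tub_d_mouth's own z axis and vertical below 0.1 rad and ((horizontal distance between lid_a_mid and tub_a_mouth below 0.008 m and z of lid_a_mid in the frame of tub_a_mouth between 0.01 and 0.019 m and angle between the z axis of lid_a_mid and the z axis of tub_a_mouth, either way round below 0.05 rad) or (horizontal distance between lid_b_mid and tub_a_mouth below 0.008 m and z of lid_b_mid in the frame of tub_a_mouth between 0.01 and 0.019 m and angle between the z axis of lid_b_mid and the z axis of tub_a_mouth, either way round below 0.05 rad) or (horizontal distance between lid_c_mid and tub_a_mouth below 0.008 m and z of lid_c_mid in the frame of tub_a_mouth between 0.01 and 0.019 m and angle between the z axis of lid_c_mid and the z axis of tub_a_mouth, either way round below 0.05 rad) or (horizontal distance between lid_d_mid and tub_a_mouth below 0.008 m and z of lid_d_mid in the frame of tub_a_mouth between 0.01 and 0.019 m and angle between the z axis of lid_d_mid and the z axis of tub_a_mouth, either way round below 0.05 rad)) and ((horizontal distance between lid_a_mid and tub_b_mouth below 0.008 m and z of lid_a_mid in the frame of tub_b_mouth between 0.01 and 0.019 m and angle between the z axis of lid_a_mid and the z axis of tub_b_mouth, either way round below 0.05 rad) or (horizontal distance between lid_b_mid and tub_b_mouth below 0.008 m and z of lid_b_mid in the frame of tub_b_mouth between 0.01 and 0.019 m and angle between the z axis of lid_b_mid and the z axis of tub_b_mouth, either way round below 0.05 rad) or (horizontal distance between lid_c_mid and tub_b_mouth below 0.008 m and z of lid_c_mid in the frame of tub_b_mouth between 0.01 and 0.019 m and angle between the z axis of lid_c_mid and the z axis of tub_b_mouth, either way round below 0.05 rad) or (horizontal distance between lid_d_mid and tub_b_mouth below 0.008 m and z of lid_d_mid in the frame of tub_b_mouth between 0.01 and 0.019 m and angle between the z axis of lid_d_mid and the z axis of tub_b_mouth, either way round below 0.05 rad)) and ((horizontal distance between lid_a_mid and tub_c_mouth below 0.008 m and z of lid_a_mid in the frame of tub_c_mouth between 0.01 and 0.019 m and angle between the z axis of lid_a_mid and the z axis of tub_c_mouth, either way round below 0.05 rad) or (horizontal distance between lid_b_mid and tub_c_mouth below 0.008 m and z of lid_b_mid in the frame of tub_c_mouth between 0.01 and 0.019 m and angle between the z axis of lid_b_mid and the z axis of tub_c_mouth, either way round below 0.05 rad) or (horizontal distance between lid_c_mid and tub_c_mouth below 0.008 m and z of lid_c_mid in the frame of tub_c_mouth between 0.01 and 0.019 m and angle between the z axis of lid_c_mid and the z axis of tub_c_mouth, either way round below 0.05 rad) or (horizontal distance between lid_d_mid and tub_c_mouth below 0.008 m and z of lid_d_mid in the frame of tub_c_mouth between 0.01 and 0.019 m and angle between the z axis of lid_d_mid and the z axis of tub_c_mouth, either way round below 0.05 rad)) and ((horizontal distance between lid_a_mid and tub_d_mouth below 0.008 m and z of lid_a_mid in the frame of tub_d_mouth between 0.01 and 0.019 m and angle between the z axis of lid_a_mid and the z axis of tub_d_mouth, either way round below 0.05 rad) or (horizontal distance between lid_b_mid and tub_d_mouth below 0.008 m and z of lid_b_mid in the frame of tub_d_mouth between 0.01 and 0.019 m and angle between the z axis of lid_b_mid and the z axis of tub_d_mouth, either way round below 0.05 rad) or (horizontal distance between lid_c_mid and tub_d_mouth below 0.008 m and z of lid_c_mid in the frame of tub_d_mouth between 0.01 and 0.019 m and angle between the z axis of lid_c_mid and the z axis of tub_d_mouth, either way round below 0.05 rad) or (horizontal distance between lid_d_mid and tub_d_mouth below 0.008 m and z of lid_d_mid in the frame of tub_d_mouth between 0.01 and 0.019 m and angle between the z axis of lid_d_mid and the z axis of tub_d_mouth, either way round below 0.05 rad))), for 0.2 s.
2. the key is fully wound (value of joint key above 5.6 rad), for 0.2 s.
3. the start button is pressed fully down (value of joint start above 0.0065 m), for 0.1 s.
At the end, for the whole second after the job is handed in: Every tub present is upright (0.1 rad) with a lid centred on it (8 mm), level with its rim (0.05 rad), its disc within 3 mm of the rim and the seal at least 4.5 of 6 mm down; the key is wound past 5.6 of 6.0 rad; the start button is at least 6.5 of 8 mm down (all of step 1 and value of joint key above 5.6 rad and value of joint start above 0.0065 m); the robot touches nothing.
It fails at once if a bystander is pushed more than 5 cm or knocked over (distance of any of pepper_mill, mug, oil_bottle, jam_jar, spoon, bowl from where it was at the start of the episode above 0.05 m or angle between any of pepper_mill, mug, oil_bottle, jam_jar, bowl's own z axis and vertical above 0.6 rad).
It fails at once if a tub is tipped over (angle between any of tub_a_mouth, tub_b_mouth, tub_c_mouth, tub_d_mouth's own z axis and vertical above 0.6 rad).
Of tub_a, tub_b, tub_c, tub_d only 3 to 4 are there at a start; the rules pass over those that are not, and their reading is None.
At some moment in a run one of lid_a, lid_b, lid_c, lid_d, tub_a, tub_b, tub_c, tub_d may be knocked a few centimetres aside while the robot is not near it.
Once in a run the grip may slacken for a moment while it holds something.
It also fails if it takes over 210 s, if anything falls off the work surface, if the arm or the gripper's body presses on something with over 40 N, if the wrist force passes 120 N, or if a joint passes its speed limit or range.

ROBOT

A 6-joint arm with a two-finger parallel gripper is mounted at the origin on the work surface. World frame = base frame: x ahead of the robot, y to its left, z up, the work surface at z = 0. Lengths are in m, angles in rad, forces in N, time in s.
With the tool pointing down it reaches from about 0.25 to 0.8 m from the base axis. Payload 3.9 kg.
Tool frame: the origin (TCP) lies on the front face of the gripper's body, between the roots of the fingers; the fingertips stand 73 mm ahead of it and the grasp point (between the pads) lies 54 mm ahead of it; z points along the fingers, y is the line along which they close (so a half turn about z gives the same grasp; the last joint's range is limited). The gripper opens to 85 mm and grips with 20 to 120 N. Pads are 22 mm wide; open, the fingers measure 114 mm over their backs; the gripper's body (76 mm by 85 mm) begins 54 mm behind the grasp point. The pads swing forward as they close: fully open they stand 13 mm farther back than shut.
Start: joints at [-1.111, 0.26, -0.138, 1.173, 0, 1.571], TCP at [0.233, -0.47, 0.304] pointing down, gripper open.
Joint ranges: [-2.78, 2.78], [-0.83, 1.72], [-1.28, 1.37], [-1.9, 2.12], [-1.57, 1.48], [-3.14, 3.14]. Speed limits (rad/s): [2.57, 2.57, 3.14, 3.14, 3.14, 3.14].

INTERFACE

Orientations are given as a unit quaternion [w, x, y, z].
In Python, from bench import arm gives the robot as it stands.
- The arm moves only by the shell command python3 -m crank 'ROWS' [FORCE]. ROWS is JSON, a list of rows, each a list of 7 numbers: the turn, a rotation vector about the tool's x, y, z each as a share of pi/2 rad, from -1 to 1, then the shift along the tool's x, y, z each as a share of 1 m, from -1 to 1, then the opening, from 0 (shut) to 1 (fully open). A call has exactly 5 rows; each row is the pose to reach, as a shift and turn from the pose commanded when the call began, along the tool's axes at that moment; what a row does not reach only later rows make up. A row lasts 1/10 s, in which the tool goes at most 50 mm and 8.59 degrees, less where a joint would pass 70% of its speed; a pose out of reach is approached as far as the arm can. A call with a number of a shift or a turn outside -1 to 1 is refused whole. A call with a gripper value outside its range is refused whole. The fingers move at their own pace and stop on an object; FORCE is the grip in N (left out, the last holds). Time passes only in rows, so rows that repeat a pose let the fingers close, or fill a call up. It gives the time, the measured TCP pose, the force, the opening and the grip force at its end, in the units of the state.
- arm.state(): the state, without advancing time (a new reading comes with each control period).
- arm.snapshot(name): name is "side" or "top"; returns the picture (420x560x3 uint8, red, green, blue); there is no depth.
- arm.camera_info(name): a dict with "fx", "fy", "cx", "cy" (pixels), "k1" (the pictures are not rectified: a ray, as slopes to the right and down, at radius r is drawn at 1 + k1 r^2 times it, then the intrinsics apply), "extrinsics" (4x4, takes a point from camera to world coordinates). Camera axes: x right, y down, z forward; pixel columns grow to the right and rows downward; lengths in m; the calibration is good to about 2 mm. A picture is of the moment at which its call begins. camera_info takes no time and is no camera call.
- arm.sign_off(): hands the job in; it is judged then, once.
The state is a dict: "t": time; "q": joint angles; "qvel": joint speeds; "joint_efforts": joint torques, N m; "ee_pos": TCP position; "orientation": TCP orientation; "ft_force": force on the tool from outside, world axes, zero at the start; "torque": the same for the moment, N m; "finger_gap": finger opening in m; "gripper_force": force on a finger pad.
Only numpy, scipy, OpenCV 4.12 (cv2) and the standard library are available. Lean on these libraries where they do the work, as an engineer would, in place of code of your own. Each camera call takes 0.05 s, during which the arm holds its last target. There are 200 camera calls.

## Working session

There is one attempt and no reset: what is moved stays moved. The work goes in short steps, Python scripts to look and compute and a shell command to move; the robot and the scene stay as the last step left them, time stands still between calls to the robot, and variables do not carry over. Pictures are saved under pics/ and viewed, at most 14 in all, crops included, and the job is handed in when it is done.

```bash
ls; mkdir -p pics
python3 - <<'E'
from bench import arm
import cv2
for n in("top","side"):
    i=arm.camera_info(n);print(n,i)
    cv2.imwrite(f"pics/{n}0.png",arm.snapshot(n)[:,:,::-1])
print(arm.state())
E
```

```text
pics
top {'fx': 429.71951075885255, 'fy': 429.71951075885255, 'cx': 281.25507239163073, 'cy': 206.63231615691683, 'k1': -0.035303956895053834, 'extrinsics': array([[ 0.00846465, -0.99847778,  0.05450198,  0.45134371],
       [-0.99973777, -0.0072904 ,  0.02170799, -0.08074496],
       [-0.02127761, -0.05467143, -0.99827767,  1.239559  ],
       [ 0.        ,  0.        ,  0.        ,  1.        ]])}
side {'fx': 415.8348765669716, 'fy': 415.8348765669716, 'cx': 276.0459316577103, 'cy': 210.20595507508222, 'k1': 0.006926338345544514, 'extrinsics': array([[-0.83305031, -0.27834544,  0.47807007, -0.03380027],
       [-0.55296883,  0.44381352, -0.70516313,  0.77338191],
       [-0.01589502, -0.85179421, -0.52363534,  0.70693795],
       [ 0.        ,  0.        ,  0.        ,  1.        ]])}
{'t': 0.1, 'q': array([-1.11098049e+00,  2.60605019e-01, -1.39197197e-01,  1.17269107e+00,
        5.49754853e-05,  1.57081649e+00]), 'qvel': array([ 6.73117180e-04, -1.72318782e-03,  4.19687986e-03, -1.20109703e-03,
       -6.58450683e-05, -2.58577641e-03]), 'joint_efforts': array([ 8.50041829e-05, -4.06507909e+01,  2.54527491e+01,  1.01244118e-02,
       -6.93733523e-05, -5.95077310e-06]), 'ee_pos': array([ 0.23279328, -0.47005039,  0.30317122]), 'orientation': array([-8.32417336e-04,  9.73689336e-01,  2.27877944e-01, -1.66602376e-04]), 'ft_force': array([-0.55435096, -0.55438103,  0.25922755]), 'torque': array([0.00181159, 0.04961722, 0.03738368]), 'gripper_force': 0.0, 'finger_gap': 0.08523514956241696}
```

View pics/top0.png

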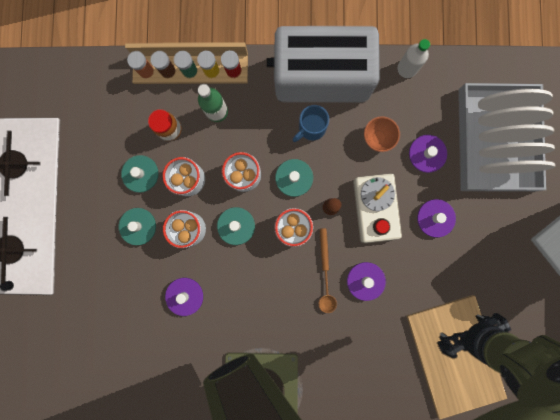

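View pics/side0.png

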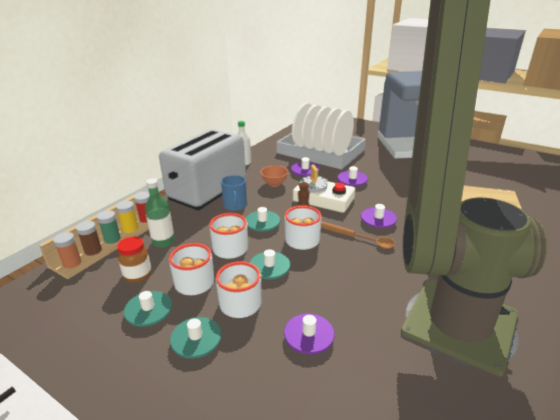

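The top view shows four open tubs at (183,177), (241,172), (183,229) and (294,228), and four green lids at (140,174), (137,226), (236,226) and (294,178). The timer key is at (378,193), the button at (382,227) and the pepper mill at (333,205). The side view agrees, and the purple discs are decoys.

```bash
cat > h.py <<'E'
from bench import arm
import numpy as np, cv2
def ray(n,u,v,z):
    c=arm.camera_info(n);p=np.array([(u-c["cx"])/c["fx"],(v-c["cy"])/c["fy"]]);s=p.copy()
    for _ in range(5): s=p/(1+c["k1"]*(s@s))
    E=c["extrinsics"];d=E[:3,:3]@[s[0],s[1],1];o=E[:3,3]
    return (o+d*(z-o[2])/d[2])[:2]
def masks(im):
    h=cv2.cvtColor(im,cv2.COLOR_RGB2HSV)
    g=cv2.inRange(h,(70,80,40),(95,255,255))
    r=cv2.inRange(h,(0,130,90),(8,255,255))|cv2.inRange(h,(172,130,90),(180,255,255))
    return g,r
def blobs(m,amin):
    m=cv2.morphologyEx(m,cv2.MORPH_CLOSE,np.ones((3,3)))
    cs,_=cv2.findContours(m,cv2.RETR_EXTERNAL,cv2.CHAIN_APPROX_NONE)
    out=[]
    for c in cs:
        k=cv2.convexHull(c)
        if cv2.contourArea(k)>amin and len(k)>5:
            e=cv2.fitEllipse(k);out.append((e,cv2.contourArea(k)))
    return out
def look(name=None,zl=0.018,n="top"):
    im=arm.snapshot(n)
    if name: cv2.imwrite(f"pics/{name}.png",im[:,:,::-1])
    g,r=masks(im)
    for lab,m,z in(("green",g,zl),("red",r,0.086)):
        for e,a in blobs(m,200):
            print(lab,np.round(e[0],1),np.round(e[1],1),int(a),np.round(ray(n,*e[0],z),4))
    return im
E
python3 - <<'E'
from h import *
look()
for z,n,p in((.06,'key',(378,194)),(.128,'mill',(333,205)),(.069,'btn',(382,227))): print(n,ray('top',*p,z))
E
python3 -m crank '[[0,0,-0.09,0,0,0,0.6],[0,0,-0.18,0,0,0,0.6],[0,0,-0.27,0,0,0,0.6],[0,0,-0.36,0,0,0,0.6],[0,0,-0.45,0,0,0,0.6]]' 30
python3 -c "
from bench import arm
s=arm.state();print(s['q'])"
```

```text
green [235.5 225.7] [37.  37.2] 1063 [0.4627 0.0757]
green [136.9 226.1] [36.4 37.1] 1040 [0.4589 0.3601]
green [293.8 177.4] [36.8 36.9] 1049 [ 0.602  -0.0895]
green [139.4 173.4] [36.2 36.7] 1019 [0.6113 0.3568]
red [180.7 228.7] [36.6 37.1] 1047 [0.4527 0.2155]
red [293.4 226.9] [36.9 37.2] 1060 [ 0.4602 -0.0886]
red [180.1 175.1] [36.4 36.7] 1035 [0.5983 0.2201]
red [240.  170.1] [36.5 36.8] 1035 [0.6125 0.057 ]
red [159.7 120.8] [23.8 24.1] 433 [0.7479 0.2804]
key [ 0.5524214  -0.32051047]
mill [ 0.51723576 -0.19039761]
btn [ 0.46189735 -0.32919614]
t: 0.65
ee_pos: [0.2329, -0.4703, 0.3036]
orientation: [-0.0, 0.833, 0.553, 0.0]
ft_force: [-0.7, 0.5, -0.6]
finger_gap: 0.0514
gripper_force: 0.0
[-1.11099619e+00  2.60302484e-01 -1.38609138e-01  1.17266126e+00
  2.24370125e-05  8.58093060e-01]
```

```bash
python3 -m crank '[[0,0,-0.09,0,0,0,0.6],[0,0,-0.18,0,0,0,0.6],[0,0,-0.254,0,0,0,0.6],[0,0,-0.254,0,0,0,0.6],[0,0,-0.254,0,0,0,0.6]]' 30 >/dev/null
python3 -m crank '[[0,0,0,0.034,0.035,0,0.6],[0,0,0,0.068,0.068,0,0.6],[0,0,0,0.102,0.1,0,0.6],[0,0,0,0.136,0.134,0,0.6],[0,0,0,0.17,0.168,0,0.6]]' >/dev/null
python3 -m crank '[[0,0,0,0.034,0.034,0,0.6],[0,0,0,0.068,0.068,0,0.6],[0,0,0,0.102,0.1,0,0.6],[0,0,0,0.136,0.134,0,0.6],[0,0,0,0.17,0.168,0,0.6]]' >/dev/null
python3 -m crank '[[0,0,0,0.0205,0.033,0.03,0.6],[0,0,0,0.0405,0.033,0.06,0.6],[0,0,0,0.0405,0.033,0.09,0.6],[0,0,0,0.0405,0.033,0.12,0.6],[0,0,0,0.0405,0.033,0.12,0.6]]'
python3 -c "
from h import *
look('a1');print(arm.state()['q']);cv2.imwrite('pics/a1s.png',arm.snapshot('side')[:,:,::-1])"
```

```text
t: 2.65
ee_pos: [0.6009, -0.091, 0.1793]
orientation: [-0.004, 0.709, 0.705, -0.003]
ft_force: [-0.2, 0.3, -0.4]
finger_gap: 0.0513
gripper_force: 0.0
green [234.6 225.5] [34.8 36.9] 784 [0.4632 0.0783]
green [136.9 226.1] [36.3 36.9] 1034 [0.4591 0.3601]
green [139.4 173.4] [35.9 36.7] 1015 [0.6112 0.3569]
red [180.8 228.7] [36.3 37.1] 1040 [0.4525 0.2151]
red [180.2 175.1] [36.4 36.7] 1034 [0.5983 0.2201]
red [240.  170.1] [36.7 36.8] 1039 [0.6126 0.0571]
red [159.7 120.8] [23.8 24.1] 433 [0.748  0.2804]
[-1.50772628e-01  4.76805164e-01 -1.33696574e-01  9.65780141e-01
 -2.02657192e-05  1.42632308e+00]
```

View pics/a1s.png

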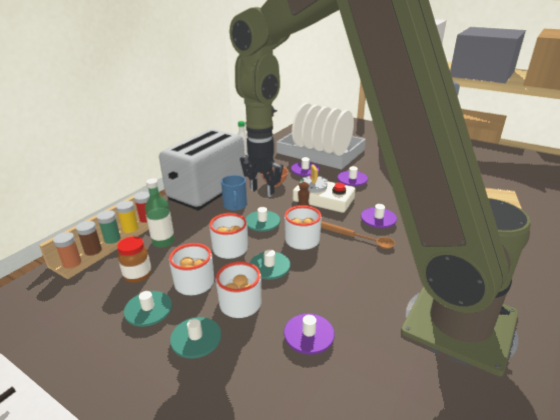

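The gripper hangs above the knob at about (262,215) in the side view, clear of the mug and the mill. I descend and grasp.

```bash
python3 -m crank '[[0,0,0,0.0015,0.001,0.025,0.6],[0,0,0,0.0015,0.001,0.05,0.6],[0,0,0,0.0015,0.001,0.07,0.6],[0,0,0,0.0015,0.001,0.082,0.6],[0,0,0,0.0015,0.001,0.082,0.6]]' 
python3 -m crank '[[0,0,0,0,0,0,0.2],[0,0,0,0,0,0,0],[0,0,0,0,0,0,0],[0,0,0,0,0,0,0],[0,0,0,0,0,0,0]]' 60
python3 -m crank '[[0,0,0,0,0,-0.03,0],[0,0,0,0,0,-0.06,0],[0,0,0,0,0,-0.1,0],[0,0,0,0,0,-0.12,0],[0,0,0,0,0,-0.12,0]]'
python3 -m crank '[[0,0,0,0,-0.03,0,0],[0,0,0,0,-0.06,0,0],[0,0,0,0.0005,-0.1,0,0],[0,0,0,0.001,-0.141,0,0],[0,0,0,0.001,-0.141,0,0]]'
python3 -c "
from h import *
look('a2',0.15);cv2.imwrite('pics/a2s.png',arm.snapshot('side')[:,:,::-1]);print(arm.state()['ee_pos'])"
```

```text
t: 3.25
ee_pos: [0.6049, -0.0906, 0.1019]
orientation: [-0.0, 0.709, 0.705, -0.0]
ft_force: [0.2, -0.5, 0.4]
finger_gap: 0.0516
gripper_force: 0.0
t: 3.75
ee_pos: [0.6062, -0.0907, 0.1039]
orientation: [0.001, 0.709, 0.705, 0.001]
ft_force: [-0.5, 0.3, 7.2]
finger_gap: 0.0262
gripper_force: 59.6
t: 4.25
ee_pos: [0.6072, -0.0907, 0.2261]
orientation: [0.003, 0.709, 0.705, 0.002]
ft_force: [1.5, 0.0, -1.0]
finger_gap: 0.0262
gripper_force: 59.4
t: 4.75
ee_pos: [0.4553, -0.0875, 0.2191]
orientation: [-0.005, 0.709, 0.705, -0.004]
ft_force: [-0.1, 1.0, -0.9]
finger_gap: 0.0263
gripper_force: 59.6
green [235.5 225.7] [37.  37.2] 1062 [0.4616 0.0589]
green [136.9 226.1] [36.3 37.1] 1042 [0.4581 0.3126]
green [139.4 173.4] [36.  36.8] 1016 [0.594  0.3095]
red [180.7 228.7] [36.6 37.1] 1047 [0.4527 0.2155]
red [180.1 175.1] [36.4 36.8] 1036 [0.5983 0.2201]
red [240.  170.1] [36.6 36.8] 1035 [0.6126 0.0571]
red [159.7 120.8] [23.9 24.1] 434 [0.7479 0.2805]
[ 0.46231082 -0.0884574   0.22088978]
```

View pics/a2s.png

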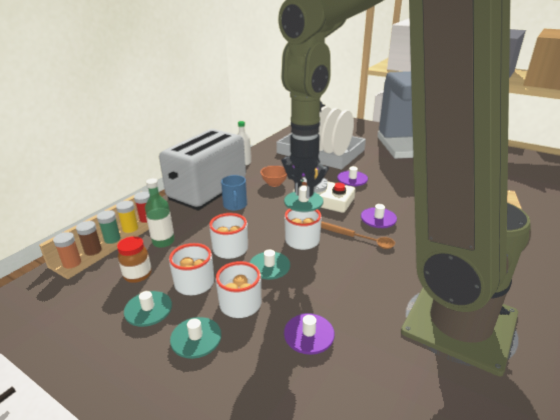

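The lid is held level, with its disc at (304,201) just above the tub rim at (303,213). I check its offset by ray.

Run:
```python
from h import *
s=arm.state();z=s['ee_pos'][2]-.104+.018;print(s['ee_pos'],s['orientation'])
look(None,z,'side');look(None,z)
```

```text
[ 0.46231082 -0.0884574   0.22088978] [-8.00413674e-04  7.09072111e-01  7.05135350e-01 -4.89444451e-04]
green [195.2 337.4] [39.  51.4] 1540 [0.3726 0.4349]
green [147.2 308.4] [32.8 48.4] 1211 [0.4989 0.432 ]
green [269.5 264.9] [26.9 39.3] 743 [0.3755 0.1989]
green [110.1 230.5] [18.5 24.4] 279 [0.7815 0.2994]
green [302.3 200. ] [20.  37.8] 553 [ 0.457  -0.0793]
red [237.4 275.9] [30.2 43.7] 1020 [0.4498 0.2216]
red [189.7 255.9] [25.9 41.8] 837 [0.5937 0.2255]
red [130.  245.7] [19.3 28. ] 408 [0.7513 0.2758]
red [227.5 222.9] [21.4 37.1] 597 [0.6087 0.0626]
red [302.7 214.7] [20.5 35.5] 472 [ 0.4567 -0.0823]
green [235.5 225.7] [37.  37.1] 1061 [0.4617 0.0608]
green [136.9 226.2] [36.4 37.1] 1040 [0.4581 0.3179]
green [139.4 173.4] [36.  36.8] 1017 [0.5959 0.3151]
red [180.7 228.7] [36.6 37.1] 1047 [0.4528 0.2155]
red [180.1 175.1] [36.4 36.7] 1035 [0.5983 0.2201]
red [240.  170.1] [36.6 36.8] 1036 [0.6126 0.0571]
red [159.7 120.8] [23.8 24.1] 433 [0.748  0.2804]
```

```bash
python3 -m crank '[[0,0,0,-0.0015,-0.002,0.01,0],[0,0,0,-0.0015,-0.002,0.02,0],[0,0,0,-0.0015,-0.002,0.03,0],[0,0,0,-0.0015,-0.002,0.038,0],[0,0,0,-0.0015,-0.002,0.038,0]]' 
python3 -m crank '[[0,0,0,0,0,0.003,0],[0,0,0,0,0,0.006,0],[0,0,0,0,0,0.009,0],[0,0,0,0,0,0.012,0],[0,0,0,0,0,0.012,0]]'
```

```text
t: 5.45
ee_pos: [0.461, -0.0899, 0.1821]
orientation: [-0.001, 0.709, 0.705, -0.001]
ft_force: [-0.4, -0.1, -0.4]
finger_gap: 0.0263
gripper_force: 59.6
t: 5.95
ee_pos: [0.4623, -0.0902, 0.1728]
orientation: [0.001, 0.709, 0.705, 0.0]
ft_force: [-0.4, -0.0, 3.6]
finger_gap: 0.0259
gripper_force: 60.4
```

```bash
for i in 1 2; do python3 -m crank '[[0,0,0,0,0,0.002,0],[0,0,0,0,0,0.004,0],[0,0,0,0,0,0.005,0],[0,0,0,0,0,0.005,0],[0,0,0,0,0,0.005,0]]' | egrep 'pos|ft|gap'; done
```

```text
ee_pos: [0.4623, -0.0902, 0.1719]
ft_force: [-11.2, 2.3, 37.5]
finger_gap: 0.0261
ee_pos: [0.4622, -0.0902, 0.1717]
ft_force: [-23.1, 4.1, 78.0]
finger_gap: 0.026
```

```bash
python3 -m crank '[[0,0,0,0,0,-0.003,0],[0,0,0,0,0,-0.006,0],[0,0,0,0,0,-0.0095,0],[0,0,0,0,0,-0.0095,0.4],[0,0,0,0,0,-0.0095,0.6]]' | egrep 'pos|ft|gap'
python3 -m crank '[[0,0,0,0,0,0,0.6],[0,0,0,0,0,-0.03,0.6],[0,0,0,0,0,-0.06,0.6],[0,0,0,0,0,-0.09,0.6],[0,0,0,0,0,-0.12,0.6]]'| egrep 'pos|ft|gap'
python3 -m crank '[[0,0,0,0.04,0,0,0.6],[0,0,0,0.08,0,0,0.6],[0,0,0,0.12,0,0,0.6],[0,0,0,0.165,0,0,0.6],[0,0,0,0.165,0,0,0.6]]'
python3 - <<'E'
from h import *
im=look('a3',0.088);im=look(None,.088,'side');cv2.imwrite('pics/a3c.png',cv2.resize(im[150:350,100:400,::-1],None,fx=2.5,fy=2.5))
E
```

```text
ee_pos: [0.4622, -0.0902, 0.1712]
ft_force: [-0.6, 0.5, 0.4]
finger_gap: 0.0471
ee_pos: [0.4617, -0.0901, 0.2919]
ft_force: [-0.0, 0.4, -0.4]
finger_gap: 0.0513
t: 8.45
ee_pos: [0.4628, 0.0791, 0.2908]
orientation: [-0.001, 0.707, 0.708, 0.0]
ft_force: [-0.4, -1.2, -0.3]
finger_gap: 0.0513
gripper_force: 0.0
green [125.1 226.5] [11.7 32.5] 231 [0.4573 0.3672]
green [235.6 225.7] [37.  37.1] 878 [0.462  0.0665]
green [293.5 226.2] [39.4 39.7] 1205 [ 0.4619 -0.089 ]
green [139.5 173.3] [36.  36.8] 1012 [0.6023 0.3316]
red [180.1 174.9] [35.9 36.7] 917 [0.5988 0.2203]
red [240.  170.1] [36.6 36.8] 1036 [0.6126 0.0571]
red [159.7 120.8] [23.9 24.1] 435 [0.748  0.2805]
green [195.1 337.5] [39.  51.3] 1538 [0.406  0.4073]
green [147.3 308.4] [32.8 48.4] 1211 [0.5426 0.4041]
green [269.6 264.9] [26.8 39.5] 745 [0.4088 0.1518]
green [110.1 230.5] [18.  24.9] 280 [0.8485 0.2604]
green [302.1 214.4] [20.5 37.6] 574 [ 0.4573 -0.0802]
red [237.4 275.9] [30.2 43.6] 1018 [0.4498 0.2215]
red [189.8 255.9] [25.9 41.8] 837 [0.5937 0.2253]
red [130.  245.6] [19.3 28. ] 408 [0.7514 0.2757]
red [227.5 222.9] [21.4 37.1] 597 [0.6087 0.0626]
```

View pics/a3c.png

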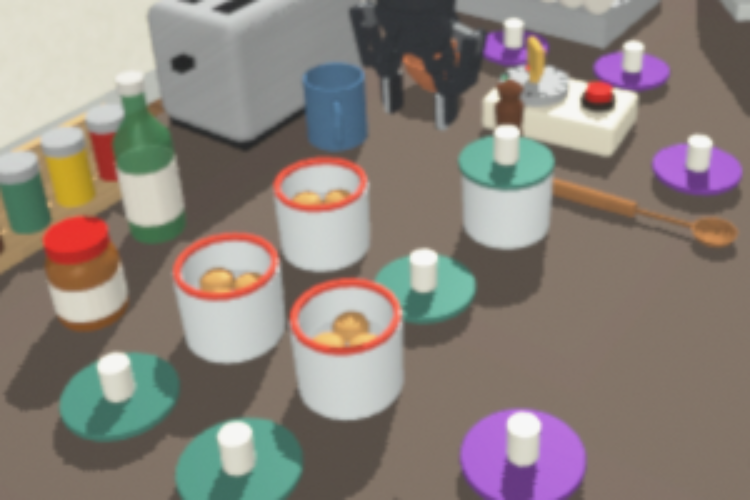

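That crop shows the far tub closed and level at (505,165), with no red ring left visible. Next is the lid at (0.463,0.076), which goes to the tub at (0.612,0.057).

```bash
f(){ egrep 'pos|ft|gap'; }
python3 -m crank '[[0,0,0,-0.0035,0,0.045,0.6],[0,0,0,-0.0035,0,0.09,0.6],[0,0,0,-0.0035,0,0.135,0.6],[0,0,0,-0.0035,0,0.17,0.6],[0,0,0,-0.0035,0,0.187,0.6]]' |f
python3 -m crank '[[0,0,0,0,0,0,0.6],[0,0,0,0,0,0,0],[0,0,0,0,0,0,0],[0,0,0,0,0,0,0],[0,0,0,0,0,0,0]]' 60|f
python3 -m crank '[[0,0,0,0,0,-0.03,0],[0,0,0,0,0,-0.06,0],[0,0,0,0,0,-0.1,0],[0,0,0,0,0,-0.12,0],[0,0,0,0,0,-0.12,0]]'|f
python3 -m crank '[[0,0,0,-0.005,0.03,0,0],[0,0,0,-0.01,0.07,0,0],[0,0,0,-0.015,0.11,0,0],[0,0,0,-0.0187,0.15,0,0],[0,0,0,-0.0187,0.15,0,0]]'|f
python3 - <<'E'
from h import *
for _ in range(6): arm.snapshot('side')
s=arm.state();print(s['ee_pos'],s['orientation'],s['finger_gap']);z=s['ee_pos'][2]-.104+.018
look(None,z,'side')
E
```

```text
ee_pos: [0.4604, 0.0693, 0.1011]
ft_force: [-0.4, -0.2, 0.1]
finger_gap: 0.0516
ee_pos: [0.4639, 0.0712, 0.1057]
ft_force: [0.6, -1.7, 4.4]
finger_gap: 0.026
ee_pos: [0.4649, 0.0718, 0.2278]
ft_force: [-0.1, -0.5, -1.8]
finger_gap: 0.026
ee_pos: [0.6173, 0.0514, 0.222]
ft_force: [-0.4, 0.5, -1.7]
finger_gap: 0.0262
[0.61114544 0.0520265  0.22396111] [-6.27404361e-04  7.08808324e-01  7.05400522e-01 -6.85597969e-04] 0.026209685372559657
green [195.3 337.6] [38.7 51.2] 1524 [0.3701 0.4368]
green [147.3 308.4] [32.8 48.6] 1212 [0.496  0.4339]
green [110.1 230.5] [18.5 24.4] 279 [0.7771 0.302 ]
green [302.  214.4] [20.5 37.4] 571 [ 0.4177 -0.0111]
green [226.6 207.1] [22.2 40.6] 660 [0.6054 0.064 ]
red [237.6 275.9] [30. 44.] 1019 [0.4493 0.2213]
red [189.6 255.9] [25.9 41.6] 836 [0.5938 0.2257]
red [130.  245.7] [19.3 28. ] 408 [0.7513 0.2758]
red [227.4 223. ] [21. 37.] 504 [0.6086 0.0632]
```

```bash
f(){ egrep 'pos|ft|gap'; }
python3 -m crank '[[0,0,0,0,0.0015,0.01,0],[0,0,0,0,0.0015,0.02,0],[0,0,0,0,0.0015,0.03,0],[0,0,0,0,0.0015,0.04,0],[0,0,0,0,0.0015,0.041,0]]' |f
python3 -m crank '[[0,0,0,0,0,0.003,0],[0,0,0,0,0,0.006,0],[0,0,0,0,0,0.009,0],[0,0,0,0,0,0.012,0],[0,0,0,0,0,0.012,0]]'|f
python3 -m crank '[[0,0,0,0,0,0.002,0],[0,0,0,0,0,0.004,0],[0,0,0,0,0,0.005,0],[0,0,0,0,0,0.005,0],[0,0,0,0,0,0.005,0]]' | f
```

```text
ee_pos: [0.6129, 0.0517, 0.1812]
ft_force: [-1.2, -0.7, -0.8]
finger_gap: 0.0259
ee_pos: [0.6141, 0.0519, 0.1738]
ft_force: [-4.8, -0.8, 9.8]
finger_gap: 0.0259
ee_pos: [0.614, 0.0518, 0.1737]
ft_force: [-13.8, -1.4, 34.6]
finger_gap: 0.0263
```

```bash
f(){ egrep 'pos|ft|gap'; }
python3 -m crank '[[0,0,0,0,0,-0.003,0],[0,0,0,0,0,-0.005,0],[0,0,0,0,0,-0.005,0.3],[0,0,0,0,0,-0.005,0.6],[0,0,0,0,0,-0.005,0.6]]' | f
python3 -m crank '[[0,0,0,0,0,-0.015,0.6],[0,0,0,0,0,-0.04,0.6],[0,0,0,0,0,-0.07,0.6],[0,0,0,0,0,-0.1,0.6],[0,0,0,0,0,-0.12,0.6]]'|f
python3 -m crank '[[0,0,0,0.031,-0.016,0,0.6],[0,0,0,0.062,-0.031,0,0.6],[0,0,0,0.093,-0.047,0,0.6],[0,0,0,0.124,-0.062,0,0.6],[0,0,0,0.155,-0.078,0,0.6]]'|f
python3 -m crank '[[0,0,0,0.031,-0.016,0,0.6],[0,0,0,0.062,-0.031,0,0.6],[0,0,0,0.093,-0.047,0,0.6],[0,0,0,0.124,-0.062,0,0.6],[0,0,0,0.153,-0.077,0,0.6]]'|f
python3 - <<'E'
from h import *
for _ in range(4): arm.snapshot('side')
s=arm.state();print(s['ee_pos'],s['orientation'])
look('a4');look(None,.018,'side')
E
```

```text
ee_pos: [0.6148, 0.0519, 0.1716]
ft_force: [0.2, 0.4, 0.5]
finger_gap: 0.0512
ee_pos: [0.6151, 0.052, 0.2933]
ft_force: [0.4, 0.2, 0.3]
finger_gap: 0.0512
ee_pos: [0.5367, 0.2085, 0.291]
ft_force: [0.1, -0.5, 0.0]
finger_gap: 0.0514
ee_pos: [0.4602, 0.3622, 0.291]
ft_force: [0.6, 0.4, -0.4]
finger_gap: 0.0513
[0.46054461 0.36128785 0.29091417] [ 2.23515120e-04  7.08323570e-01  7.05887815e-01 -2.51427331e-04]
green [136.9 226.1] [36.3 37.1] 1041 [0.459  0.3602]
green [293.5 226.2] [39.4 39.6] 1202 [ 0.4626 -0.0895]
green [139.4 173.4] [36.  36.7] 1016 [0.6112 0.3569]
green [239.9 169.9] [38.4 39. ] 1158 [0.6226 0.0654]
red [180.7 228.7] [36.7 37. ] 1045 [0.4527 0.2155]
red [180.1 175.1] [36.4 36.8] 1036 [0.5983 0.2201]
red [159.7 120.8] [23.8 24.1] 434 [0.748  0.2804]
green [195.1 337.5] [39.  51.3] 1538 [0.4557 0.3658]
green [147.3 308.4] [32.8 48.4] 1211 [0.6078 0.3623]
green [110.1 230.5] [18.5 24.4] 279 [0.948  0.2026]
green [227.  222.7] [21.9 38.7] 638 [ 0.6809 -0.0153]
green [302.1 214.4] [20.5 37.4] 572 [ 0.5129 -0.1766]
red [237.5 275.9] [30.2 44. ] 1028 [0.4497 0.2213]
red [130.  245.7] [19.3 28. ] 408 [0.7513 0.2758]
```

```bash
f(){ egrep 'pos|ft|gap'; }
python3 -m crank '[[0,0,0,-0.001,-0.001,0.045,0.6],[0,0,0,-0.001,-0.001,0.09,0.6],[0,0,0,-0.001,-0.001,0.135,0.6],[0,0,0,-0.001,-0.001,0.17,0.6],[0,0,0,-0.001,-0.001,0.187,0.6]]' |f
python3 -m crank '[[0,0,0,0,0,0,0.6],[0,0,0,0,0,0,0],[0,0,0,0,0,0,0],[0,0,0,0,0,0,0],[0,0,0,0,0,0,0]]' 60|f
python3 -m crank '[[0,0,0,0,0,-0.03,0],[0,0,0,0,0,-0.06,0],[0,0,0,0,0,-0.1,0],[0,0,0,0,0,-0.12,0],[0,0,0,0,0,-0.12,0]]'|f
python3 -m crank '[[0,0,0,-0.03,-0.001,0,0],[0,0,0,-0.07,-0.003,0,0],[0,0,0,-0.11,-0.004,0,0],[0,0,0,-0.1447,-0.007,0,0],[0,0,0,-0.1447,-0.007,0,0]]'|f
python3 - <<'E'
from h import *
for _ in range(6): arm.snapshot('side')
s=arm.state();print(s['ee_pos'],s['orientation'],s['finger_gap']);z=s['ee_pos'][2]-.104+.018
look(None,z,'side')
E
```

```text
ee_pos: [0.4587, 0.3569, 0.1008]
ft_force: [-0.6, -0.7, 0.5]
finger_gap: 0.0512
ee_pos: [0.4609, 0.3602, 0.1061]
ft_force: [0.8, -0.7, 4.6]
finger_gap: 0.0257
ee_pos: [0.4614, 0.3612, 0.2284]
ft_force: [1.0, 1.2, -1.3]
finger_gap: 0.0264
ee_pos: [0.4496, 0.2109, 0.2228]
ft_force: [0.6, 0.0, -1.9]
finger_gap: 0.026
[0.45219659 0.21603338 0.22408114] [-9.93543514e-05  7.08451019e-01  7.05759970e-01  8.91984103e-05] 0.026511394614538965
green [147.3 308.4] [32.8 48.6] 1212 [0.4959 0.4339]
green [236.5 259.2] [30.3 47.7] 1081 [0.4455 0.2247]
green [109.6 230.1] [17.  26.2] 276 [0.7796 0.3014]
green [302.1 214.4] [20.4 37.7] 574 [ 0.4174 -0.011 ]
red [237.5 276.1] [29.9 43.7] 743 [0.4494 0.2218]
red [189.7 255.9] [25.9 41.7] 836 [0.5937 0.2254]
red [130.  245.6] [19.2 28. ] 407 [0.7513 0.2757]
```

```bash
f(){ egrep 'pos|ft|gap'; }
python3 -m crank '[[0,0,0,-0.0005,0.001,0.01,0],[0,0,0,-0.0005,0.001,0.02,0],[0,0,0,-0.0005,0.001,0.03,0],[0,0,0,-0.0005,0.001,0.04,0],[0,0,0,-0.0005,0.001,0.041,0]]' |f
python3 -m crank '[[0,0,0,0,0,0.003,0],[0,0,0,0,0,0.006,0],[0,0,0,0,0,0.009,0],[0,0,0,0,0,0.012,0],[0,0,0,0,0,0.012,0]]'|f
python3 -m crank '[[0,0,0,0,0,0.002,0],[0,0,0,0,0,0.004,0],[0,0,0,0,0,0.005,0],[0,0,0,0,0,0.005,0],[0,0,0,0,0,0.005,0]]' | f
```

```text
ee_pos: [0.4519, 0.214, 0.1814]
ft_force: [-1.2, 0.2, -1.0]
finger_gap: 0.0261
ee_pos: [0.4528, 0.2144, 0.1741]
ft_force: [-5.6, -2.8, 19.1]
finger_gap: 0.0261
ee_pos: [0.4527, 0.2143, 0.1739]
ft_force: [-15.4, -7.3, 53.9]
finger_gap: 0.0263
```

```bash
f(){ egrep 'pos|ft|gap'; }
python3 -m crank '[[0,0,0,0,0,-0.003,0],[0,0,0,0,0,-0.007,0],[0,0,0,0,0,-0.007,0.3],[0,0,0,0,0,-0.007,0.6],[0,0,0,0,0,-0.007,0.6]]' | f
python3 -m crank '[[0,0,0,0,0,-0.015,0.6],[0,0,0,0,0,-0.04,0.6],[0,0,0,0,0,-0.07,0.6],[0,0,0,0,0,-0.1,0.6],[0,0,0,0,0,-0.12,0.6]]'|f
python3 -m crank '[[0,0,0,0.03,0.03,0,0.6],[0,0,0,0.06,0.066,0,0.6],[0,0,0,0.09,0.1,0,0.6],[0,0,0,0.12,0.133,0,0.6],[0,0,0,0.1425,0.1585,0,0.6]]'|f
python3 - <<'E'
from h import *
for _ in range(4): arm.snapshot('side')
s=arm.state();print(s['ee_pos'],s['orientation'])
look('a5');look(None,.018,'side')
E
```

```text
ee_pos: [0.4531, 0.2145, 0.1729]
ft_force: [-0.5, -0.1, 0.2]
finger_gap: 0.0509
ee_pos: [0.4537, 0.2148, 0.2949]
ft_force: [0.5, 0.2, -0.0]
finger_gap: 0.0512
ee_pos: [0.614, 0.358, 0.2918]
ft_force: [0.9, -0.4, 1.2]
finger_gap: 0.051
[0.61234643 0.35645058 0.29130532] [-3.25118160e-04  7.08802705e-01  7.05405198e-01 -1.45842524e-03]
green [180.6 228.8] [38.8 39.3] 1178 [0.4524 0.2333]
green [293.6 226.2] [39.2 39.6] 1200 [ 0.4626 -0.0896]
green [139.5 173.4] [35.9 36.7] 1014 [0.6112 0.3568]
green [239.9 169.9] [38.5 39.1] 1160 [0.6228 0.0654]
red [180.2 175.1] [36.3 36.7] 1034 [0.5982 0.2201]
red [159.7 120.8] [23.8 24.1] 433 [0.748  0.2804]
green [147.2 308.4] [32.8 48.5] 1212 [0.6078 0.3624]
green [237.5 275.8] [31.  46.6] 1104 [0.5029 0.1605]
green [109.5 231.6] [16.7 23.4] 258 [0.9448 0.2071]
green [227.  222.7] [21.9 38.6] 638 [ 0.681  -0.0153]
green [302.1 214.4] [20.5 37.5] 572 [ 0.5127 -0.1765]
red [189.7 255.9] [25.9 41.7] 837 [0.5938 0.2255]
red [129.8 245.8] [19.2 27.5] 395 [0.7512 0.2764]
```

```bash
f(){ egrep 'pos|ft|gap'; }
python3 -m crank '[[0,0,0,0.0005,-0.001,0.045,0.6],[0,0,0,0.0005,-0.001,0.09,0.6],[0,0,0,0.0005,-0.001,0.135,0.6],[0,0,0,0.0005,-0.001,0.17,0.6],[0,0,0,0.0005,-0.001,0.187,0.6]]' |f
python3 -m crank '[[0,0,0,0,0,0,0.6],[0,0,0,0,0,0,0],[0,0,0,0,0,0,0],[0,0,0,0,0,0,0],[0,0,0,0,0,0,0]]' 60|f
python3 -m crank '[[0,0,0,0,0,-0.03,0],[0,0,0,0,0,-0.06,0],[0,0,0,0,0,-0.1,0],[0,0,0,0,0,-0.12,0],[0,0,0,0,0,-0.12,0]]'|f
python3 -m crank '[[0,0,0,-0.03,-0.001,0,0],[0,0,0,-0.07,-0.005,0,0],[0,0,0,-0.11,-0.01,0,0],[0,0,0,-0.1367,-0.013,0,0],[0,0,0,-0.1367,-0.013,0,0]]'|f
python3 - <<'E'
from h import *
for _ in range(6): arm.snapshot('side')
s=arm.state();print(s['ee_pos'],s['orientation'],s['finger_gap']);z=s['ee_pos'][2]-.104+.018
look(None,z,'side')
E
```

```text
ee_pos: [0.6082, 0.3544, 0.1033]
ft_force: [0.1, -1.5, 0.9]
finger_gap: 0.0513
ee_pos: [0.6124, 0.3571, 0.1091]
ft_force: [-1.1, -1.2, 7.9]
finger_gap: 0.026
ee_pos: [0.6131, 0.3579, 0.2312]
ft_force: [1.3, -0.4, -1.3]
finger_gap: 0.0258
ee_pos: [0.5959, 0.2161, 0.2247]
ft_force: [-0.1, 1.2, -1.2]
finger_gap: 0.0257
[0.59753312 0.22112246 0.22581871] [-1.78303913e-04  7.08459178e-01  7.05751761e-01 -1.12655022e-04] 0.02573778656866297
green [237.5 275.8] [31.  46.5] 1104 [0.408  0.2689]
green [187.  240.1] [26.2 45.8] 904 [0.587  0.2322]
green [109.6 230.1] [17.  26.2] 276 [0.7771 0.3028]
green [227.  222.7] [21.9 38.6] 638 [0.5546 0.1241]
green [302.1 214.4] [20.5 37.5] 573 [ 0.4161 -0.0086]
red [189.7 256. ] [25.7 41.5] 657 [0.5935 0.2258]
red [130.  245.7] [19.3 28. ] 408 [0.7513 0.2758]
```

```bash
f(){ egrep 'pos|ft|gap'; }
python3 -m crank '[[0,0,0,-0.0005,0.001,0.01,0],[0,0,0,-0.0005,0.001,0.02,0],[0,0,0,-0.0005,0.001,0.03,0],[0,0,0,-0.0005,0.001,0.04,0],[0,0,0,-0.0005,0.001,0.041,0]]' |f
python3 -m crank '[[0,0,0,0,0,0.003,0],[0,0,0,0,0,0.006,0],[0,0,0,0,0,0.009,0],[0,0,0,0,0,0.012,0],[0,0,0,0,0,0.012,0]]'|f
python3 -m crank '[[0,0,0,0,0,0.001,0],[0,0,0,0,0,0.002,0],[0,0,0,0,0,0.003,0],[0,0,0,0,0,0.003,0],[0,0,0,0,0,0.003,0]]' | f
```

```text
ee_pos: [0.5978, 0.2193, 0.1834]
ft_force: [0.8, -0.8, -1.7]
finger_gap: 0.026
ee_pos: [0.5982, 0.2194, 0.1771]
ft_force: [-6.7, -2.2, 15.5]
finger_gap: 0.026
ee_pos: [0.5981, 0.2194, 0.177]
ft_force: [-12.0, -4.2, 29.8]
finger_gap: 0.0257
```

```bash
f(){ egrep 'pos|ft|gap'; }
python3 -m crank '[[0,0,0,0,0,-0.003,0],[0,0,0,0,0,-0.005,0],[0,0,0,0,0,-0.005,0.3],[0,0,0,0,0,-0.005,0.6],[0,0,0,0,0,-0.005,0.6]]' | f
python3 -m crank '[[0,0,0,0,0,-0.015,0.6],[0,0,0,0,0,-0.04,0.6],[0,0,0,0,0,-0.07,0.6],[0,0,0,0,0,-0.1,0.6],[0,0,0,0,0,-0.12,0.6]]'|f
python3 -m crank '[[0,0,0,-0.045,-0.02,0,0.6],[0,0,0,-0.09,-0.04,0,0.6],[0,0,0,-0.135,-0.06,0,0.6],[0,0,0,-0.18,-0.08,0,0.6],[0,0,0,-0.22,-0.11,0,0.6]]'|f
python3 - <<'E'
from h import *
for _ in range(3): arm.snapshot('side')
im=look('a6',.088);s=look(None,.088,'side')
a=cv2.resize(im[160:260,335:420,::-1],(510,600),interpolation=cv2.INTER_CUBIC);cv2.imwrite('pics/tim.png',a)
cv2.imwrite('pics/a6s.png',cv2.resize(s[180:340,120:340,::-1],None,fx=3,fy=3))
E
```

```text
ee_pos: [0.5989, 0.2197, 0.1751]
ft_force: [-0.0, -0.5, -0.1]
finger_gap: 0.0508
ee_pos: [0.5994, 0.2199, 0.2971]
ft_force: [0.1, 0.3, 0.2]
finger_gap: 0.0515
ee_pos: [0.4876, -0.0017, 0.2949]
ft_force: [0.6, -0.6, 0.1]
finger_gap: 0.0511
green [179.8 228.8] [37.  39.2] 953 [0.4523 0.2174]
green [294.3 226.2] [39.2 39.7] 1198 [ 0.462 -0.091]
green [180.  175.4] [37.9 39. ] 1110 [0.597 0.22 ]
green [239.8 164. ] [25.6 39. ] 670 [0.6289 0.0575]
red [159.7 120.8] [23.8 24.1] 433 [0.748  0.2804]
green [237.5 275.8] [31.  46.5] 1100 [0.4484 0.2229]
green [189.8 255.7] [26.9 44.3] 909 [0.5921 0.2265]
green [110.1 230.5] [18.  24.9] 280 [0.8485 0.2604]
green [227.  222.7] [21.9 38.6] 638 [0.6084 0.0648]
green [302.3 214.2] [20.4 37.5] 576 [ 0.4573 -0.0814]
red [130.  245.7] [19.3 28. ] 408 [0.7513 0.2758]
```

View pics/tim.png

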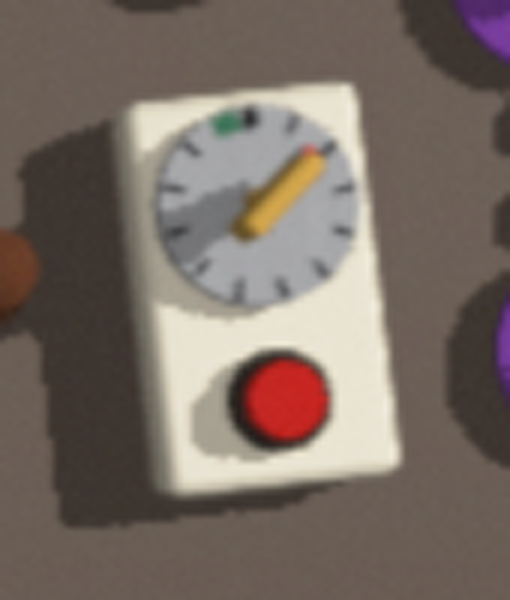

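View pics/a6s.png

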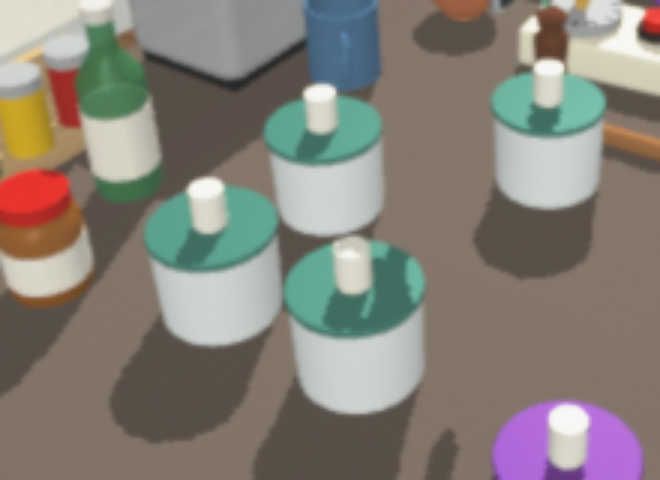

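The side crop shows all four tubs closed and level. The timer crop shows the dial centre at (257,205), the black mark at (250,117), green at (228,124) and the wing running from (245,232) to (318,155). So the key is already about 48° wound, with roughly 296° left.

Run:
```python
from h import *
c=lambda u,v:(u/6+335-.4,v/6+160-.4)
im=arm.snapshot('top')
k=ray('top',*c(257,205),.06);w=ray('top',*c(282,193),.115);b=ray('top',*c(287,400),.069)
p=[ray('top',*c(*q),.115) for q in((243,235),(320,152))];bl=ray('top',*c(250,117),.06);gr=ray('top',*c(228,124),.06)
an=lambda d:np.degrees(np.arctan2(d[1],d[0]))
print(k,w,b,np.hypot(*(k-b)),'timer yaw',an(k-b),an(bl-k),'green',an(gr-k),'wing',an(p[1]-p[0]),np.hypot(*(p[1]-p[0])))
print((b+.09*(k-b)/np.hypot(*(k-b))))
s=arm.state();print(s['ee_pos'],s['orientation'],s['q'])
look(None,.088)
```

```text
[ 0.55305311 -0.31895868] [ 0.55364284 -0.3187743 ] [ 0.46389458 -0.33037816] 0.08988686793760738 timer yaw 7.298736354369336 4.275622031997318 green 19.43765105910506 wing -42.68728457271068 0.049779873634039094
[ 0.55316533 -0.31894431]
[0.48839123 0.0005895  0.29539076] [2.50978783e-04 7.08777656e-01 7.05431708e-01 5.26870488e-04] [ 1.01094712e-03  2.00891693e-01 -2.40095294e-01  1.12870798e+00
  3.86452784e-04  1.57653938e+00]
green [179.5 228.9] [36.5 38.8] 882 [0.4521 0.2181]
green [294.2 226.2] [39.1 39.7] 1193 [ 0.462  -0.0909]
green [180.  175.5] [37.9 39. ] 1075 [0.5969 0.2201]
green [239.6 163.7] [25.2 38.2] 607 [0.6296 0.0581]
red [159.7 120.8] [23.9 24.1] 434 [0.7479 0.2805]
```

```bash
f(){ egrep 'pos|orient'; }
python3 -m crank '[[0,0,0,-0.035,0.007,0,0.6],[0,0,0,-0.07,0.014,0,0.6],[0,0,0,-0.11,0.021,0,0.6],[0,0,0,-0.145,0.028,0,0.6],[0,0,0,-0.18,0.035,0,0.6]]' >/dev/null
python3 -m crank '[[0,0,0,-0.035,0.007,0,0.6],[0,0,0,-0.07,0.014,0,0.6],[0,0,0,-0.105,0.021,0,0.6],[0,0,0,-0.1394,0.03,0,0.6],[0,0,0,-0.1394,0.03,0,0.6]]' |f
for i in 1 2 3 4 5; do python3 -m crank '[[0,0,-0.094,0,0,0,0.6],[0,0,-0.188,0,0,0,0.6],[0,0,-0.282,0,0,0,0.6],[0,0,-0.376,0,0,0,0.6],[0,0,-0.47,0,0,0,0.6]]' >/dev/null; done
python3 -m crank '[[0,0,-0.09,0,0,0.03,0.6],[0,0,-0.179,0,0,0.05,0.6],[0,0,-0.179,0,0,0.06,0.6],[0,0,-0.179,0,0,0.07,0.6],[0,0,-0.179,0,0,0.07,0.6]]'|f
python3 - <<'E'
from h import *
for _ in range(4): arm.snapshot('side')
s=arm.state();o=s['orientation'];print(s['ee_pos'],o,'yaw',2*np.degrees(np.arctan2(o[2],o[1])),s['q'])
R=cv2.Rodrigues(np.zeros(3))[0]
d=np.array([.5533,-.3188])-s['ee_pos'][:2];a=2*np.arctan2(o[2],o[1]);x=np.array([np.cos(a),np.sin(a)]);y=np.array([np.sin(a),-np.cos(a)]);print('tool shift',d@x,d@y)
E
```

```text
ee_pos: [0.5531, -0.3229, 0.294]
orientation: [0.001, 0.71, 0.705, -0.0]
ee_pos: [0.5508, -0.3187, 0.2242]
orientation: [-0.0, 0.931, -0.364, -0.001]
[ 0.55139959 -0.31984521  0.22652409] [ 1.37798388e-04  9.31303630e-01 -3.64242395e-01  1.00415754e-03] yaw -42.72195466768734 [-5.25642153e-01  4.88642095e-01  1.03689291e-02  1.09049630e+00
  3.33382025e-05 -2.92159600e+00]
tool shift 0.0006870318032076499 -0.0020571914903188496
```

```bash
f(){ egrep 'pos|orient|ft|gap|gripper'; }
python3 -m crank '[[0,0,0,0.0007,-0.002,0.02,0.6],[0,0,0,0.0007,-0.002,0.04,0.6],[0,0,0,0.0007,-0.002,0.06,0.6],[0,0,0,0.0007,-0.002,0.074,0.6],[0,0,0,0.0007,-0.002,0.074,0.6]]' |f
python3 -m crank '[[0,0,0,0,0,0,0.3],[0,0,0,0,0,0,0],[0,0,0,0,0,0,0],[0,0,0,0,0,0,0],[0,0,0,0,0,0,0]]' 60|f
python3 -m crank '[[0,0,0.05,0,0,0,0],[0,0,0.1,0,0,0,0],[0,0,0.15,0,0,0,0],[0,0,0.2,0,0,0,0],[0,0,0.2,0,0,0,0]]'|f
python3 -c "
from h import *
s=arm.state();print(s['torque'],s['q'][5]);cv2.imwrite('pics/k1.png',cv2.resize(arm.snapshot('side')[130:230,260:380,::-1],None,fx=5,fy=5))"
```

```text
ee_pos: [0.5517, -0.3182, 0.15]
orientation: [-0.0, 0.931, -0.364, -0.001]
ft_force: [-0.3, -0.3, 0.0]
finger_gap: 0.0511
gripper_force: 0.0
ee_pos: [0.5534, -0.3192, 0.153]
orientation: [0.0, 0.931, -0.364, 0.001]
ft_force: [-0.5, -0.5, 5.6]
finger_gap: 0.0115
gripper_force: 59.1
ee_pos: [0.5535, -0.319, 0.153]
orientation: [-0.0, 0.863, -0.506, 0.002]
ft_force: [0.3, -0.1, 5.9]
finger_gap: 0.0113
gripper_force: 59.3
[-0.03315414  0.09295443 -0.1004311 ] -2.603960443844391
```

View pics/k1.png

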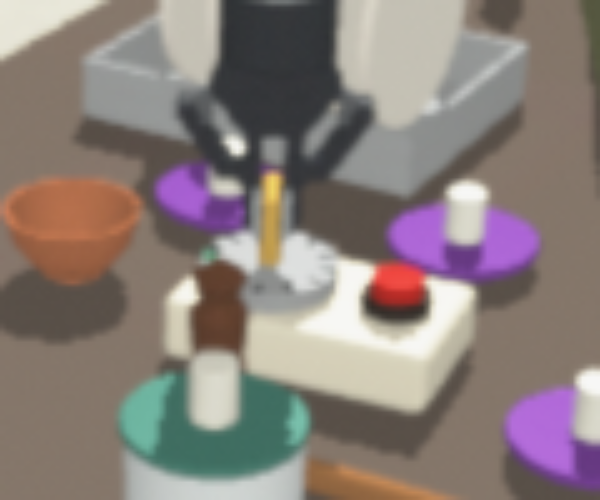

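The pads hold the wing at about (270,215), and the key turned with the tool. I continue winding.

```bash
f(){ egrep 'pos|ft|gap|gripper'; }
for i in 1 2 3 4; do python3 -m crank '[[0,0,0.09,0,0,0,0],[0,0,0.18,0,0,0,0],[0,0,0.27,0,0,0,0],[0,0,0.36,0,0,0,0],[0,0,0.45,0,0,0,0]]' |f;  python3 -c "
from h import *
s=arm.state();o=s['orientation'];print(s['torque'],s['q'][5],2*np.degrees(np.arctan2(o[2],o[1])))"; done
```

```text
ee_pos: [0.5541, -0.319, 0.153]
ft_force: [1.5, 0.7, 4.5]
finger_gap: 0.0111
gripper_force: 59.1
[ 0.04122235 -0.11615368  0.19178783] -1.8931996686942982 258.527866033657
ee_pos: [0.5546, -0.3192, 0.153]
ft_force: [3.1, -0.9, 2.1]
finger_gap: 0.0111
gripper_force: 58.9
[-0.06592599 -0.29815395  0.18431204] -1.1863512851429643 218.03305476708658
ee_pos: [0.5548, -0.3197, 0.153]
ft_force: [3.2, -1.8, 2.7]
finger_gap: 0.0111
gripper_force: 58.8
[-0.28285327 -0.3185186   0.12510766] -0.4795026358556312 177.52032294871515
ee_pos: [0.5546, -0.3203, 0.153]
ft_force: [1.6, -3.5, 3.0]
finger_gap: 0.0109
gripper_force: 58.8
[-0.53006572 -0.12286049  0.21256737] 0.227341838096672 136.99412162667082
```

```bash
f(){ egrep 'pos|ft|gap|gripper'; }
g(){ python3 -c "
from h import *
s=arm.state();o=s['orientation'];print(s['torque'],s['q'][5],2*np.degrees(np.arctan2(o[2],o[1])))"; }
for i in 1 2; do python3 -m crank '[[0,0,0.09,0,0,0,0],[0,0,0.18,0,0,0,0],[0,0,0.27,0,0,0,0],[0,0,0.36,0,0,0,0],[0,0,0.45,0,0,0,0]]' |f; g; done
python3 -m crank '[[0,0,0.06,0,0,0,0],[0,0,0.12,0,0,0,0],[0,0,0.18,0,0,0,0],[0,0,0.24,0,0,0,0],[0,0,0.3,0,0,0,0]]' |f; g
python3 -m crank '[[0,0,0.02,0,0,0,0],[0,0,0.04,0,0,0,0],[0,0,0.06,0,0,0,0],[0,0,0.08,0,0,0,0],[0,0,0.09,0,0,0,0]]' |f; g
```

```text
ee_pos: [0.554, -0.3206, 0.153]
ft_force: [0.5, -4.5, 3.1]
finger_gap: 0.0108
gripper_force: 58.9
[-0.58920421  0.07102388  0.18943926] 0.9341747812683285 96.47293614700438
ee_pos: [0.5535, -0.3204, 0.153]
ft_force: [-0.8, -3.9, 5.2]
finger_gap: 0.0113
gripper_force: 59.1
[-0.50787854  0.19331625  0.14436537] 1.6409888314553533 55.96502762304692
ee_pos: [0.5532, -0.3201, 0.153]
ft_force: [-1.4, -3.3, 6.3]
finger_gap: 0.0111
gripper_force: 59.2
[-0.39003504  0.30747719  0.22490942] 2.1103032884587236 29.080031435716634
ee_pos: [0.5532, -0.32, 0.153]
ft_force: [-1.4, -4.4, 6.0]
finger_gap: 0.0114
gripper_force: 65.4
[-0.43315314  0.29307718  1.29635356] 2.2462770984198164 21.299287792810432
```

```bash
f(){ egrep 't:|pos|ft|gap|gripper'; }
python3 -m crank '[[0,0,0,0,0,0,0.2],[0,0,0,0,0,0,0.5],[0,0,0,0,0,0,0.5],[0,0,0,0,0,0,0.5],[0,0,0,0,0,0,0.5]]' |f
python3 -m crank '[[0,0,0,0,0,-0.02,0.5],[0,0,0,0,0,-0.04,0.5],[0,0,0,0,0,-0.07,0.5],[0,0,0,0,0,-0.1,0.5],[0,0,0,0,0,-0.1,0.5]]' |f
python3 -m crank '[[0,0,0,-0.03,-0.008,0,0],[0,0,0,-0.06,-0.016,0,0],[0,0,0,-0.087,-0.0227,0,0],[0,0,0,-0.087,-0.0227,0,0],[0,0,0,-0.087,-0.0227,0,0]]' |f
python3 - <<'E'
from h import *
im=arm.snapshot('side');im=arm.snapshot('side');t=arm.snapshot('top');s=arm.state();o=s['orientation'];a=2*np.arctan2(o[2],o[1]);d=np.array([.4639,-.3304])-s['ee_pos'][:2]
print(s['ee_pos'],np.degrees(a),d@[np.cos(a),np.sin(a)],d@[np.sin(a),-np.cos(a)])
A=cv2.resize(im[130:230,260:380,::-1],(600,500));B=cv2.resize(t[160:245,335,None].repeat(1,1) if 0 else t[160:260,335:420,::-1],(200,236))
c=A.copy();c[:236,400:]=B;cv2.imwrite('pics/b1.png',c)
E
```

```text
t: 36.3
ee_pos: [0.5525, -0.3184, 0.1512]
ft_force: [0.3, 0.1, -0.6]
finger_gap: 0.0426
gripper_force: 0.0
t: 36.8
ee_pos: [0.5547, -0.3197, 0.2563]
ft_force: [-0.5, 0.1, 0.1]
finger_gap: 0.0427
gripper_force: 0.0
t: 37.3
ee_pos: [0.463, -0.3289, 0.2511]
ft_force: [0.5, 0.2, 1.2]
finger_gap: -0.0003
gripper_force: 0.0
[ 0.46431526 -0.32895137  0.25119214] 21.25713652922371 -0.0009122129710017571 0.0011995151005143871
```

View pics/b1.png

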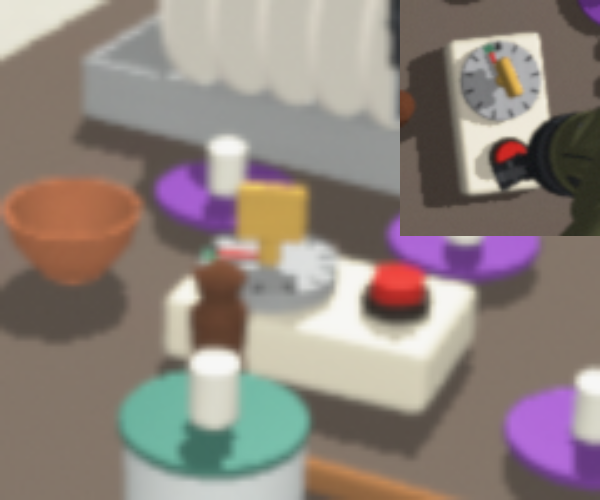

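The pointer now sits at the green mark, so the key is fully wound, and the start button is still up at (398,285). I press it now.

```bash
f(){ egrep 't:|pos|ft'; }
python3 -m crank '[[0,0,0,-0.001,0.001,0.03,0],[0,0,0,-0.001,0.001,0.06,0],[0,0,0,-0.001,0.001,0.085,0],[0,0,0,-0.001,0.001,0.1,0],[0,0,0,-0.001,0.001,0.1,0]]' |f
python3 -m crank '[[0,0,0,0,0,0.004,0],[0,0,0,0,0,0.008,0],[0,0,0,0,0,0.012,0],[0,0,0,0,0,0.016,0],[0,0,0,0,0,0.018,0]]' |f
python3 -m crank '[[0,0,0,0,0,0.001,0],[0,0,0,0,0,0.002,0],[0,0,0,0,0,0.003,0],[0,0,0,0,0,0.003,0],[0,0,0,0,0,0.003,0]]' |f
```

```text
t: 37.95
ee_pos: [0.4622, -0.329, 0.1487]
ft_force: [0.2, 0.1, -0.4]
t: 38.45
ee_pos: [0.4637, -0.3307, 0.1346]
ft_force: [0.2, 0.6, 5.1]
t: 38.95
ee_pos: [0.4637, -0.3307, 0.1336]
ft_force: [-3.7, 3.1, 15.0]
```

```bash
f(){ egrep 't:|pos|ft'; }
python3 -m crank '[[0,0,0,0,0,0.001,0],[0,0,0,0,0,0.002,0],[0,0,0,0,0,0.002,0],[0,0,0,0,0,0.002,0],[0,0,0,0,0,0.002,0]]' |f
python3 -m crank '[[0,0,0,0,0,-0.02,0],[0,0,0,0,0,-0.05,0],[0,0,0,0,0,-0.09,0],[0,0,0,0,0,-0.12,0],[0,0,0,0,0,-0.15,0]]' |f
python3 -m crank '[[0,0,0,-0.03,0.015,0,0],[0,0,0,-0.06,0.03,0,0],[0,0,0,-0.09,0.045,0,0],[0,0,0,-0.12,0.06,0,0],[0,0,0,-0.12,0.06,0,0]]' |f
python3 - <<'E'
from h import *
arm.snapshot('side')
look('c1',.088);s=look(None,.088,'side')
cv2.imwrite('pics/c1s.png',cv2.resize(s[130:330,120:390,::-1],None,fx=2.9,fy=2.9))
E
```

```text
t: 39.45
ee_pos: [0.4636, -0.3307, 0.1335]
ft_force: [-5.9, 5.0, 28.2]
t: 39.95
ee_pos: [0.4628, -0.3304, 0.2805]
ft_force: [0.1, 0.2, 0.5]
t: 40.45
ee_pos: [0.3703, -0.4322, 0.2788]
ft_force: [0.5, 1.5, -1.1]
green [180.6 228.8] [38.8 39.3] 1178 [0.4523 0.2153]
green [294.3 226.2] [39.2 39.7] 1199 [ 0.462 -0.091]
green [180.1 175.5] [38.2 39. ] 1151 [0.597  0.2196]
green [239.9 169.9] [38.4 39.1] 1159 [0.613  0.0571]
red [159.7 120.8] [23.9 24.1] 434 [0.7479 0.2805]
green [237.5 275.8] [31.  46.6] 1105 [0.4484 0.2228]
green [189.8 255.7] [27.  44.3] 909 [0.5921 0.2266]
green [110.1 230.5] [18.5 24.4] 279 [0.8483 0.2606]
green [227.  222.7] [22.  38.6] 638 [0.6084 0.0647]
green [302.3 214.1] [20.5 37.2] 575 [ 0.4576 -0.0817]
red [130.  245.6] [19.2 28. ] 407 [0.7513 0.2757]
```

View pics/c1s.png

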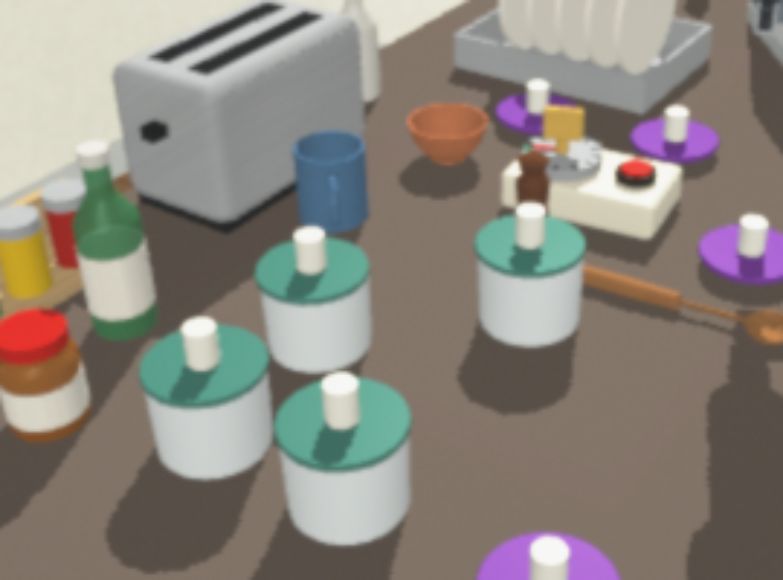

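View pics/c1.png

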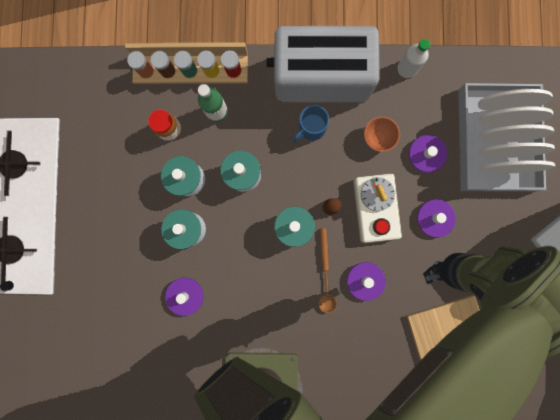

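Both views show four closed, level tubs, the pointer at green and the button sunk into its collar at (635,172). The gripper is clear, at about (440,272) in the top view.

```bash
python3 -c "
from bench import arm
print(arm.sign_off())"
```

```text
the job is handed in; nothing more can be done
None
```

I handed the job in at about 41 s: all four tubs are closed with lids pressed home, the key is wound to its stop and the start button is fully down. The hand-in returned no verdict, so this rests on the camera views and the force readings.

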